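Clip the lifting handle onto the press weight

TASK

Get the iron press weight ready to be carried: pick up the lifting handle and push its snap hook down over the staple on top of the weight until the gate flicks shut and the hook's feet stand on the weight, then tug it straight up (about 10 N) for a moment to prove that it holds, set it back down on its feet and let go, leaving it standing upright, clipped on. Feel your way: the hook must never be forced against the weight or the staple (stay under 25 N), and leave the bottle, the mug and the tape where they are.

Things in the scene. Friction and masses are not known exactly. Their poses are not given: they have to be found in the camera images.
- hook_grip (a point): Centre of the wooden grip of the loose lifting handle (about 0.25 kg), which stands upright on its two jaws, 98 mm tall. z up, y along the grip. Grip: rounded bar 26 (x) x 90 (y) x 24 (z) mm, centre 86 mm above the feet; take it across its 26 mm width, from above. Below it a neck, 20 mm thick at its collars and 16 mm long, leads to the steel snap hook.
- hook_foot (a point): Centre of the underside of the snap hook, 86 mm below hook_grip, same axes. The hook is a flat inverted U in the x-z plane, 50 mm wide (x), 16 thick (y), 58 tall. Its flat-footed jaws reach from x = -25 to -9 and +9 to +25 mm; the mouth between them, 18 mm wide and 48 mm deep, opens downward.
- hook_entry (a point): Point in the hook's mouth, 3 mm to +x of hook_foot and 10 mm above it, where the bar should meet the gate. The bar gets in by pushing the gate up and slipping round its free end, so it passes only about 1 to 5 mm to +x of the hook's middle; nearer the hinge the gate jams at its stop. Once past, the gate flicks shut under the bar.
- gate (a joint): Angle of the sprung gate across the hook's mouth: 0 shut, positive = pushed up into the hook, stop at 1.0 rad. A bar 4 mm thick, hinged in the -x jaw 10 mm above the feet at x = -15 mm, free end at x = +8 mm by the +x jaw. Spring 0.03 N m shut, plus 0.06 N m per rad: about 2 N to start it opening, up to about 8 N to pass.
- weight_top (a point): Centre of the top face of the iron press weight, a dark block 130 (x) x 110 (y) x 50 (z) mm fixed on the table, top face 50 mm above the table; z up. A steel staple stands on it. With the hook's feet on this face the staple bar lies inside the hook, past the gate; lift the clipped hook about 24 mm and its shut gate comes up against the bar.
- staple_zone (a point): Middle of the zone in which the staple bar lies, 40 mm above weight_top, same axes. The bar is round, 8 mm thick, level, along y, at this height, between legs at y = -32 and +32 mm. The staple is bolted anywhere along two slots, so the bar lies between x = -11 and +11 mm of this point; this offset is NOT measured: feel for the bar, or look. It does not shift in use.
- bottle: Squeeze bottle of violet paint, 65 mm across, 154 mm tall, bystander; origin at the centre of its underside.
- mug: White mug, 78 x 110 x 94 mm with its handle, bystander; origin at its underside.
- tape: Roll of masking tape lying flat, 94 mm across, 25 mm high, bystander; origin at the centre of its underside.
Things that resemble listed ones, but are neither listed nor needed, are in the scene too. What is shaped like the part that bears weight_top but purple is not meant.

How it is judged:
On the way, in this order (a step that is already met when the one before it is completed fails the run):
1. the hook is pushed fully down over the staple: feet within 2.5 mm of the weight's top, gate shut again (x of hook_foot in the frame of weight_top between -0.017 and 0.017 m and y of hook_foot in the frame of weight_top between -0.024 and 0.024 m and angle between the x axis of hook_foot and the x axis of weight_top, either way round below 0.35 rad and value of joint gate below 0.15 rad and z of hook_foot in the frame of weight_top below 0.0025 m), for 0.2 s.
2. the clipped hook is tugged upward: feet 18 mm or more above the weight's top, at least 5 N between hook and staple, gate shut (x of hook_foot in the frame of weight_top between -0.017 and 0.017 m and y of hook_foot in the frame of weight_top between -0.024 and 0.024 m and angle between the x axis of hook_foot and the x axis of weight_top, either way round below 0.35 rad and value of joint gate below 0.15 rad and z of hook_foot in the frame of weight_top above 0.018 m and contact force between hook and weight above 5 N), for 0.15 s.
At the end, for the whole second after the job is handed in: The hook stands at rest on the weight (feet within 3 mm of its top face), upright within 0.1 rad, astride the staple (its middle within 17 mm in x and 24 mm in y of the middle of the weight's top, hook plane square to the staple bar within 0.35 rad), with the gate shut (below 0.15 rad), and let go (x of hook_foot in the frame of weight_top between -0.017 and 0.017 m and y of hook_foot in the frame of weight_top between -0.024 and 0.024 m and angle between the x axis of hook_foot and the x axis of weight_top, either way round below 0.35 rad and value of joint gate below 0.15 rad and z of hook_foot in the frame of weight_top below 0.003 m and angle between hook_foot's own z axis and vertical below 0.1 rad and linear speed of hook below 0.02 m/s and height (world z) of hook_foot above 0.045 m); the robot touches nothing.
It fails at once if the hook is forced: more than 25 N between the handle and the weight with its staple (contact force between hook and weight above 25 N).
It fails at once if the bottle is moved by more than 20 mm (distance of bottle from where it was at the start of the episode above 0.02 m).
It fails at once if the mug is moved by more than 20 mm (distance of mug from where it was at the start of the episode above 0.02 m).
It fails at once if the tape is moved by more than 20 mm (distance of tape from where it was at the start of the episode above 0.02 m).
It also fails if it takes over 56 s, if anything falls off the work surface, if the arm or the gripper's body presses on something with over 40 N, if the wrist force passes 120 N, or if a joint passes its speed limit or range.

ROBOT

A 6-joint arm with a two-finger parallel gripper is mounted at the origin on the work surface; the furniture and walls round the work are solid. World frame = base frame: x ahead of the robot, y to its left, z up, the work surface at z = 0. Lengths are in m, angles in rad, forces in N, time in s.
With the tool pointing down it reaches from about 0.3 to 0.95 m from the base axis. Payload 3.1 kg.
Tool frame: the origin (TCP) lies where the fingers leave the gripper's body, on its centre line; the fingertips stand 73 mm ahead of it and the grasp point (between the pads) lies 54 mm ahead of it; z points along the fingers, y is the line along which they close (so a half turn about z gives the same grasp; the last joint's range is limited). The gripper opens to 85 mm and grips with 20 to 120 N. Pads are 22 mm wide; open, the fingers measure 114 mm over their backs; the gripper's body (76 mm by 85 mm) begins 54 mm behind the grasp point. The pads swing forward as they close: fully open they stand 13 mm farther back than shut.
Start: joints at [1.262, 0.308, 1.634, -0, 1.2, -0.07], TCP at [0.148, 0.607, 0.304] pointing down, gripper open.
Joint ranges: [-3.06, 3.06], [-0.79, 1.96], [0.05, 2.63], [-1.19, 4.34], [0.05, 2.64], [-2.94, 2.94]. Speed limits (rad/s): [2.79, 2.79, 3.14, 3.14, 3.14, 3.14].

INTERFACE

Orientations are given as a unit quaternion [w, x, y, z].
In Python, from plant import observe, get_image, close_job, find_in, silhouettes, pinpoint gives the robot as it stands.
- The arm moves only by the tool servo_tool, never from a script. Its argument "series" is a list of rows, each an object with "claw": the finger opening in mm, from 0 to 85.4; "xyz": the shift along the tool's x, y, z in mm, a list of three; "turn": the turn about the tool's z in degrees. In form: [{"claw": claw, "xyz": [dx, dy, dz], "turn": turn}, ...]. A call has 1 to 12 rows; each row shifts and turns the commanded pose from where the row before left it, along the tool's axes as they then stand; what a row does not reach is not made up. A row lasts 1/12 s, in which the tool goes at most 41.7 mm and 7.16 degrees, less where a joint would pass 70% of its speed; a pose out of reach is approached as far as the arm can. A call is refused whole if a number of a shift passes 41.7 or a number of a turn 7.16, either way. A call with a gripper value outside its range is refused whole. The fingers move at their own pace and stop on an object; "grip_force" is the grip in N (left out, the last holds). Time passes only in rows, so rows that do not move let the fingers close. It gives the time, the measured TCP pose, the force, the opening and the grip force at its end, in the units of the state.
- observe(): the state, without advancing time (a new reading comes with each control period).
- get_image(name): name is "scene" or "top" or "wrist"; returns a dict with "color" (420x560x3 uint8, red, green, blue), "mtx" (3x3 intrinsics, pixels), "k1" (the pictures are not rectified: a ray, as slopes to the right and down, at radius r is drawn at 1 + k1 r^2 times it, then the intrinsics apply), "rvec" (rotation vector, rad) and "tvec" (3), from world to camera coordinates, as OpenCV has them; the wrist camera has in their place "T_tool_cam" (4x4, takes a point from camera to tool coordinates, whose origin is the TCP and whose axes are the flange's). Camera axes: x right, y down, z forward; pixel columns grow to the right and rows downward; lengths in m; the calibration is good to about 2 mm. A picture is of the moment at which its call begins: read the wrist's pose just before it. There is no depth.
- close_job(): hands the job in; it is judged then, once.
Trained networks look in a picture, given as the dict that the camera call returned (one of the last four; its "shot" number tells which), for a name from the list of things; names that differ only in an ending like _2 or _b are one class to them, and where a whole thing is asked for, a point or a joint stands for the part that bears it (a point fixed in the world has none). Each returns a list of dicts, best first, with "confidence" (0 to 1); they miss things now and then, are a little off and sometimes report something else, mostly with a low value. They report only what shows in the picture. A call takes as long as a camera call. They do not tell look-alikes from the thing itself.
- find_in(thing, picture): "xy" ([column, row] in pixels, amid what is visible of it).
- silhouettes(thing, picture): "pixels" (420x560 bool, what is visible of it) and "xy" ([column, row] in pixels, amid what is visible of it).
- pinpoint(thing, picture): "xy" ([column, row] in pixels: a listed point, or the origin of a listed thing).
The state is a dict: "time_s": time; "q": joint angles; "qd": joint speeds; "effort": joint torques, N m; "position": TCP position; "ee_rot": TCP orientation; "ft_force": force on the tool from outside, world axes, zero at the start; "ft_torque": the same for the moment, N m; "width": opening from 0.0 (shut) to 1.0 (fully open); "grip_force": force on a finger pad.
Only numpy, scipy, OpenCV 4.12 (cv2) and the standard library are available. Lean on these libraries where they do the work, as an engineer would, in place of code of your own. Each camera call takes 0.05 s, during which the arm holds its last target. There are 200 camera calls.

## Working session

There is one attempt and no reset: what is moved stays moved. The work goes in short steps, Python scripts to look and compute and a tool call to move; the robot and the scene stay as the last step left them, time stands still between calls to the robot, and variables do not carry over. Pictures are saved under pics/ and viewed, at most 10 in all, crops included, and the job is handed in when it is done.

Besides the shell and the picture viewer there is one more tool, called in YAML: its name, and indented under it one key for each argument. servo_tool: Moves the arm, as the interface text tells. Its arguments: {"type":"object","properties":{"series":{"type":"array"},"grip_force":{"type":"number"}},"required":["series"]}

```bash
mkdir -p pics
cat > h.py <<'E'
import numpy as np, cv2
from scipy.spatial.transform import Rotation as R
from plant import *
def cam(name):
    s=observe(); p=get_image(name)
    if name=="wrist":
        q=s["ee_rot"]; T=np.eye(4); T[:3,:3]=R.from_quat([q[1],q[2],q[3],q[0]]).as_matrix(); T[:3,3]=s["position"]
        W=T@np.array(p["T_tool_cam"]); p["Rwc"]=W[:3,:3]; p["c"]=W[:3,3]
    else:
        r=cv2.Rodrigues(np.array(p["rvec"],float))[0]; p["Rwc"]=r.T; p["c"]=-r.T@np.array(p["tvec"],float).ravel()
    return p
def ray(p,xy):
    m=np.array(p["mtx"]); k=np.array([p["k1"],0,0,0,0],float)
    u=cv2.undistortPoints(np.array([[xy]],float),m,k)[0,0]
    d=p["Rwc"]@np.array([u[0],u[1],1]); return p["c"],d/np.linalg.norm(d)
def atz(p,xy,z):
    c,d=ray(p,xy); return c+d*(z-c[2])/d[2]
def tri(obs):
    A=np.zeros((3,3));b=np.zeros(3)
    for p,xy in obs:
        c,d=ray(p,xy);M=np.eye(3)-np.outer(d,d);A+=M;b+=M@c
    x=np.linalg.solve(A,b); return x,[np.linalg.norm(np.cross(x-ray(p,xy)[0],ray(p,xy)[1])) for p,xy in obs]
def proj(p,X):
    Xc=p["Rwc"].T@(np.array(X)-p["c"]); 
    return cv2.projectPoints(Xc.reshape(1,1,3),np.zeros(3),np.zeros(3),np.array(p["mtx"]),np.array([p["k1"],0,0,0,0],float))[0].ravel()
def save(p,f,crop=None,s=1):
    im=p["color"][:,:,::-1]
    if crop: a,b,c,d=crop; im=im[b:d,a:c]
    cv2.imwrite("pics/"+f,cv2.resize(im,None,fx=s,fy=s,interpolation=cv2.INTER_CUBIC))
E
python3 - <<'E'
from h import *
np.set_printoptions(precision=4,suppress=True)
P={n:cam(n) for n in("scene","top")}
cv2.imwrite("pics/a.png",cv2.resize(np.hstack([P["scene"]["color"],P["top"]["color"]])[:,:,::-1],(800,300),interpolation=cv2.INTER_AREA))
save(P["top"],"top.png",s=1.4)
for t in["hook_grip","hook_foot","weight_top","staple_zone","bottle","mug","tape"]:
    for n in P:
        print(t,n,[(np.round(d["xy"]),round(d["confidence"],2),atz(P[n],d["xy"],{"hook_grip":.086,"weight_top":.05,"staple_zone":.09}.get(t,0))) for d in pinpoint(t,P[n])[:4]])
s=observe();print(s["position"],s["ee_rot"],s["ft_force"])
E
```

```text
hook_grip scene [(array([227., 268.]), 0.74, array([0.4892, 0.2218, 0.086 ]))]
hook_grip top []
hook_foot scene [(array([228., 304.]), 0.68, array([0.4889, 0.227 , 0.    ])), (array([227., 268.]), 0.35, array([0.5701, 0.176 , 0.    ]))]
hook_foot top [(array([202., 267.]), 0.72, array([0.4882, 0.226 , 0.    ]))]
weight_top scene [(array([298., 230.]), 0.95, array([0.528 , 0.0194, 0.05  ])), (array([381., 210.]), 0.72, array([ 0.4673, -0.1815,  0.05  ]))]
weight_top top [(array([296., 248.]), 0.74, array([0.5285, 0.008 , 0.05  ])), (array([386., 282.]), 0.63, array([ 0.456 , -0.1932,  0.05  ]))]
staple_zone scene [(array([300., 212.]), 0.97, array([0.536 , 0.0086, 0.09  ])), (array([389., 197.]), 0.76, array([ 0.4574, -0.1875,  0.09  ])), (array([306., 193.]), 0.73, array([ 0.5842, -0.0509,  0.09  ]))]
staple_zone top [(array([388., 279.]), 0.64, array([ 0.4592, -0.1915,  0.09  ])), (array([276., 187.]), 0.46, array([0.6614, 0.0553, 0.09  ])), (array([364., 188.]), 0.43, array([ 0.6615, -0.1424,  0.09  ]))]
bottle scene [(array([241., 222.]), 0.66, array([0.6857, 0.061 , 0.    ]))]
bottle top [(array([274., 185.]), 0.72, array([0.6898, 0.062 , 0.    ])), (array([188., 182.]), 0.18, array([0.6935, 0.2697, 0.    ]))]
mug scene [(array([310., 195.]), 0.76, array([ 0.6728, -0.1505,  0.    ]))]
mug top [(array([366., 190.]), 0.86, array([ 0.6809, -0.1602,  0.    ]))]
tape scene [(array([155., 255.]), 0.8, array([0.6998, 0.2764, 0.    ]))]
tape top [(array([186., 181.]), 0.82, array([0.6977, 0.275 , 0.    ]))]
[0.1479 0.6073 0.3039] [-0.      0.1191  0.9929  0.0001] [-0.2438 -1.4071 -0.0192]
```

View pics/top.png

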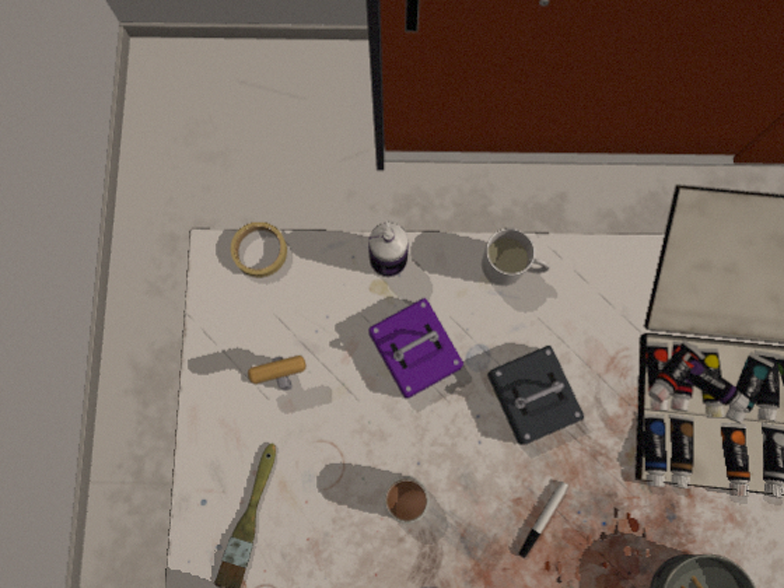

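View pics/a.png

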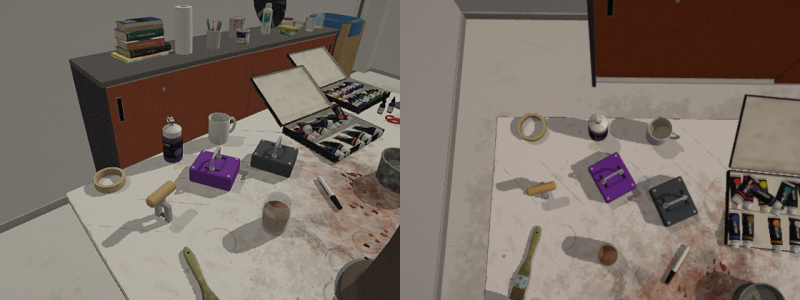

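The dark-grey weight at top px (386,282), about (0.46,-0.19), is the one meant. The look-alike at (296,248) is purple and so excluded. The handle is at top px (200,265), with its grip along about -y and slightly +x. I'll check the crop and get the axes.

Run:
```python
from h import *
np.set_printoptions(precision=4,suppress=True)
S,T,W=cam("scene"),cam("top"),cam("wrist")
c1=cv2.resize(S["color"][240:320,190:270],(400,400),interpolation=cv2.INTER_CUBIC)
c2=cv2.resize(T["color"][235:325,340:430],(400,400),interpolation=cv2.INTER_CUBIC)
cv2.imwrite("pics/b.png",np.hstack([c1,c2])[:,:,::-1])
print(W["T_tool_cam"],W["mtx"],W["k1"])
g={}
for n,p in(("S",S),("T",T)):
    d=silhouettes("hook_grip",p)
    m=d[0]["pixels"]; h=cv2.cvtColor(p["color"],cv2.COLOR_RGB2HSV)
    w=m&(h[...,1]>90); pts=np.argwhere(w)[:,::-1]; 
    r=cv2.minAreaRect(pts.astype(np.float32)); b=cv2.boxPoints(r); g[n]=r[0]
    c=pts.mean(0); ax=np.linalg.svd(pts-c,full_matrices=False)[2][0]; t=(pts-c)@ax
    e=[c+ax*t.min(),c+ax*t.max()]; E=[atz(p,x,.086) for x in e]; v=E[1]-E[0]
    print(n,len(pts),r,E,np.linalg.norm(v),np.degrees(np.arctan2(v[1],v[0])), c)
    g[n]=c
print("grip",tri([(S,g["S"]),(T,g["T"])]))
print("weight",tri([(S,[381,210]),(T,[386,282])]))
for p in(S,T):
    for d in silhouettes("weight_top",p): 
        pts=np.argwhere(d["pixels"])[:,::-1]; r=cv2.minAreaRect(pts.astype(np.float32)); print(r,[atz(p,x,.05)[:2] for x in cv2.boxPoints(r)])
for t in("hook_entry","gate"):
    for p in (S,T): print(t,[(d["xy"],d["confidence"]) for d in pinpoint(t,p)] if t!="gate" else [(d["xy"],d["confidence"]) for d in find_in(t,p)])
```

```text
[[-0.0004 -0.9467 -0.3221  0.0837]
 [ 1.     -0.0004 -0.0001 -0.0008]
 [-0.     -0.3221  0.9467 -0.0705]
 [ 0.      0.      0.      1.    ]] [[334.1908   0.     278.0709]
 [  0.     334.1908 211.268 ]
 [  0.       0.       1.    ]] 0.02200045787244176
S 679 ((225.00001525878906, 271.5000305175781), (16.08589744567871, 46.5397834777832), 51.34019470214844) [array([0.498 , 0.1816, 0.086 ]), array([0.4736, 0.2706, 0.086 ])] 0.09221931698690305 105.32698012153652 [224.2769 271.6598]
T 472 ((197.2647247314453, 263.5588073730469), (11.884244918823242, 40.98851776123047), 75.96376037597656) [array([0.4987, 0.1812, 0.086 ]), array([0.4752, 0.267 , 0.086 ])] 0.0889594957340391 105.33493841602895 [197.0847 263.5826]
grip (array([0.4881, 0.2262, 0.0815]), [np.float64(0.001211300147728664), np.float64(0.0012113001477286856)])
weight (array([ 0.4622, -0.1891,  0.0489]), [np.float64(0.008549529799330324), np.float64(0.008549529799330447)])
((385.14996337890625, 216.54998779296875), (61.98063278198242, 53.4424934387207), 18.43494987487793) [array([ 0.4594, -0.0589]), array([ 0.579 , -0.2518]), array([ 0.4292, -0.2946]), array([ 0.3412, -0.1052])]
((300.6867370605469, 233.04981994628906), (67.44319915771484, 57.45876693725586), 14.931416511535645) [array([0.5213, 0.1244]), array([ 0.6625, -0.0252]), array([ 0.5148, -0.0966]), array([0.4054, 0.0579])]
((381.7010498046875, 282.07733154296875), (58.17934036254883, 51.17344665527344), 66.03751373291016) [array([ 0.49  , -0.1061]), array([ 0.5386, -0.2125]), array([ 0.4201, -0.2614]), array([ 0.3733, -0.1567])]
((296.1593322753906, 248.56239318847656), (57.567386627197266, 49.59382629394531), 61.189208984375) [array([0.5573, 0.0886]), array([ 0.6142, -0.01  ]), array([ 0.4988, -0.073 ]), array([0.4439, 0.0243])]
hook_entry [([225.3, 301.5], 0.88)]
hook_entry [([204.4, 270.9], 0.57)]
gate [([224.8, 278.0], 0.17)]
gate []
```

View pics/b.png

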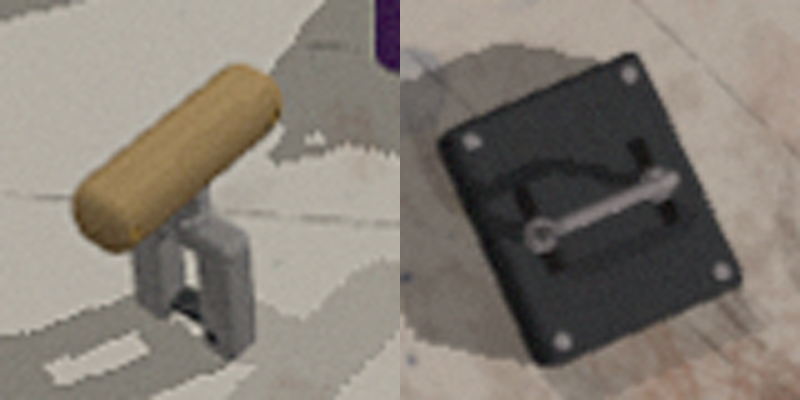

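The left crop shows the handle with its dark gate across the mouth. The right crop confirms the dark-grey weight, its bar running from lower-left to upper-right between the legs. I'm moving to a spot beyond the grip's +y end to look at the hook's flat face.

servo_tool:
  series:
    - {"claw":85,"xyz":[-30.2,-15.4,8.7],"turn":0}
    - {"claw":85,"xyz":[-30.2,-15.4,8.7],"turn":0}
    - {"claw":85,"xyz":[-30.2,-15.4,8.7],"turn":0}
    - {"claw":85,"xyz":[-30.2,-15.4,8.7],"turn":0}
    - {"claw":85,"xyz":[-30.2,-15.4,8.7],"turn":0}
    - {"claw":85,"xyz":[-30.2,-15.4,8.7],"turn":0}
    - {"claw":85,"xyz":[-30.2,-15.4,8.7],"turn":0}
    - {"claw":85,"xyz":[-30.2,-15.4,8.7],"turn":0}
    - {"claw":85,"xyz":[-30.2,-15.4,8.7],"turn":0}
    - {"claw":85,"xyz":[-30.2,-15.4,8.7],"turn":0}
    - {"claw":85,"xyz":[-30.2,-15.4,8.7],"turn":0}
    - {"claw":85,"xyz":[-30.2,-15.4,8.7],"turn":0}

```text
time_s: 2.35
position: [0.4575, 0.3408, 0.1993]
ee_rot: [0.0, 0.119, 0.993, 0.0]
ft_force: [-1.0, 1.4, -0.1]
width: 0.996
grip_force: 0.0
```

servo_tool:
  series:
    - {"claw":85,"xyz":[0,0,0],"turn":6.1}
    - {"claw":85,"xyz":[0,0,0],"turn":6.1}
    - {"claw":85,"xyz":[0,0,0],"turn":6.1}
    - {"claw":85,"xyz":[0,0,0],"turn":6.1}
    - {"claw":85,"xyz":[0,0,0],"turn":6.1}
    - {"claw":85,"xyz":[0,0,0],"turn":6.1}
    - {"claw":85,"xyz":[0,0,0],"turn":6.1}
    - {"claw":85,"xyz":[0,0,0],"turn":6.1}
    - {"claw":85,"xyz":[0,0,0],"turn":6.1}
    - {"claw":85,"xyz":[0,0,0],"turn":6.1}
    - {"claw":85,"xyz":[0,0,0],"turn":0}

```text
time_s: 3.27
position: [0.4564, 0.3421, 0.1996]
ee_rot: [0.0, 0.607, 0.795, 0.0]
ft_force: [-0.4, -0.2, -0.2]
width: 0.992
grip_force: 0.0
```

Run:
```python
from h import *
np.set_printoptions(precision=4,suppress=True)
W=cam("wrist"); s=observe(); print(s["time_s"],s["position"],s["q"],s["ee_rot"])
g=np.array([.4881,.2262,.0815]); u=proj(W,[.488,.226,.04]); print(u,proj(W,g))
for t in("hook_entry","hook_foot","hook_grip"):
    print(t,[(d["xy"],d["confidence"],atz(W,d["xy"],{"hook_entry":.01,"hook_foot":0,"hook_grip":.086}[t])) for d in pinpoint(t,W)])
print([(d["xy"],d["confidence"]) for d in find_in("gate",W)])
x,y=map(int,u); x0,y0=max(0,x-75),max(0,y-75); save(W,"c.png",(x0,y0,x0+150,min(420,y0+150)),4)
```

```text
3.3167 [0.4563 0.342  0.1996] [ 0.5669  0.3256  1.8434 -0.      0.9724  0.2973] [0.     0.6057 0.7957 0.0001]
[279.3198 350.9262] [279.6617 392.1047]
hook_entry [([278.7, 330.9], 0.68, array([0.4885, 0.2224, 0.01  ]))]
hook_foot [([278.3, 319.5], 0.72, array([0.4868, 0.2272, 0.    ]))]
hook_grip [([278.1, 318.7], 0.7, array([0.4697, 0.2897, 0.086 ])), ([272.4, 396.0], 0.56, array([0.4828, 0.2261, 0.086 ]))]
[([274.2, 328.3], 0.78)]
```

View pics/c.png

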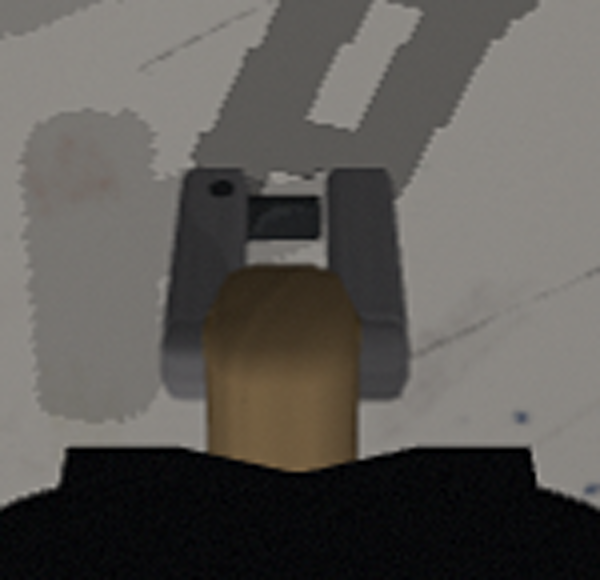

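The hinge pin (dark dot at crop px (220,188)) is in the left jaw, i.e. at tool -y, and the free end is at tool +y. So hook +x = tool +y. The hook centre sits about 2.5 mm to tool -y of the TCP line. Now I grasp.

servo_tool:
  series:
    - {"claw":85,"xyz":[-30,-0.6,0],"turn":0}
    - {"claw":85,"xyz":[-30,-0.6,0],"turn":0}
    - {"claw":85,"xyz":[-30,-0.6,0],"turn":0}
    - {"claw":85,"xyz":[-30,-0.7,0],"turn":0}
    - {"claw":85,"xyz":[0,0,15],"turn":0}
    - {"claw":85,"xyz":[0,0,15],"turn":0}
    - {"claw":85,"xyz":[0,0,15],"turn":0}
    - {"claw":85,"xyz":[0,0,14],"turn":0}
    - {"claw":85,"xyz":[0,0,0],"turn":0}
    - {"claw":85,"xyz":[0,0,0],"turn":0}

```text
time_s: 4.35
position: [0.4849, 0.2253, 0.1398]
ee_rot: [-0.001, 0.606, 0.795, -0.001]
ft_force: [-0.8, -0.1, 0.3]
width: 0.994
grip_force: 0.0
```

servo_tool:
  series:
    - {"claw":15,"xyz":[0,0,0],"turn":0}
    - {"claw":15,"xyz":[0,0,0],"turn":0}
    - {"claw":15,"xyz":[0,0,0],"turn":0}
    - {"claw":15,"xyz":[0,0,0],"turn":0}
    - {"claw":15,"xyz":[0,0,0],"turn":0}
    - {"claw":15,"xyz":[0,0,0],"turn":0}
    - {"claw":15,"xyz":[0,0,0],"turn":0}
    - {"claw":15,"xyz":[0,0,0],"turn":0}
  grip_force: 60

```text
time_s: 5.02
position: [0.4858, 0.2257, 0.1412]
ee_rot: [0.0, 0.607, 0.795, 0.0]
ft_force: [-1.5, -0.5, 5.8]
width: 0.293
grip_force: 59.3
```

Run:
```python
from h import *
s=observe();print(s)
```

```text
{'time_s': 5.0167, 'q': array([3.53659885e-01, 3.55639590e-01, 1.95014362e+00, 1.23063536e-04,
       8.35246843e-01, 8.61965990e-02]), 'qd': array([-0.00054381, -0.00080664,  0.00037253,  0.00056429,  0.00105449,
       -0.00144418]), 'effort': array([-2.08002599e-01, -3.44593477e+01, -2.03512967e+01, -5.13485132e-02,
       -5.24979662e-01,  3.64298816e-03]), 'position': array([0.48581355, 0.22574699, 0.14124057]), 'ee_rot': array([1.12192331e-04, 6.06545046e-01, 7.95049072e-01, 2.61963236e-04]), 'ft_force': array([-1.4648836 , -0.50431201,  5.7798677 ]), 'ft_torque': array([-0.13429632,  0.23846543,  0.0378335 ]), 'grip_force': 59.29019808769226, 'width': 0.293354207244599}
```

servo_tool:
  series:
    - {"claw":15,"xyz":[0,0,-10],"turn":0}
    - {"claw":15,"xyz":[0,0,-20],"turn":0}
    - {"claw":15,"xyz":[0,0,-20],"turn":0}
    - {"claw":15,"xyz":[0,0,-20],"turn":0}
    - {"claw":15,"xyz":[0,0,-20],"turn":0}
    - {"claw":15,"xyz":[0,0,-20],"turn":0}
    - {"claw":15,"xyz":[0,0,-20],"turn":0}
    - {"claw":15,"xyz":[0,0,0],"turn":0}

```text
time_s: 5.68
position: [0.4877, 0.2264, 0.2748]
ee_rot: [0.002, 0.607, 0.795, 0.003]
ft_force: [1.5, 0.5, -1.5]
width: 0.294
grip_force: 59.6
```

servo_tool:
  series:
    - {"claw":15,"xyz":[-15,-8,0],"turn":0}
    - {"claw":15,"xyz":[-28,-15,0],"turn":0}
    - {"claw":15,"xyz":[-28,-15,0],"turn":0}
    - {"claw":15,"xyz":[-28,-15,0],"turn":0}
    - {"claw":15,"xyz":[-28,-15,0],"turn":0}
    - {"claw":15,"xyz":[-28,-15,0],"turn":0}
    - {"claw":15,"xyz":[-28,-15,0],"turn":0}
    - {"claw":15,"xyz":[-28,-15,0],"turn":0}
    - {"claw":15,"xyz":[-28,-15,0],"turn":0}
    - {"claw":15,"xyz":[-28,-15,0],"turn":0}
    - {"claw":15,"xyz":[-17,-8,0],"turn":-3.5}
    - {"claw":15,"xyz":[0,0,0],"turn":-3.6}

```text
time_s: 6.68
position: [0.4134, -0.0911, 0.2691]
ee_rot: [-0.0, 0.556, 0.831, -0.001]
ft_force: [-0.3, 0.3, -2.4]
width: 0.29
grip_force: 59.5
```

servo_tool:
  series:
    - {"claw":15,"xyz":[0,0,0],"turn":0}
    - {"claw":15,"xyz":[0,0,0],"turn":0}
    - {"claw":15,"xyz":[0,0,0],"turn":0}

```text
time_s: 6.93
position: [0.4145, -0.0877, 0.2697]
ee_rot: [-0.001, 0.556, 0.831, -0.0]
ft_force: [-0.4, -0.3, -3.4]
width: 0.295
grip_force: 59.5
```

Run:
```python
from h import *
np.set_printoptions(precision=4,suppress=True)
W=cam("wrist"); s=observe(); print(s["time_s"],s["position"],s["ee_rot"],s["ft_force"],s["width"])
for t,z in(("weight_top",.05),("staple_zone",.09),("hook_foot",s["position"][2]-.141)):
    print(t,[(d["xy"],d["confidence"],atz(W,d["xy"],z)) for d in pinpoint(t,W)])
save(W,"d.png",None,1.4)
np.save("W_d.npy",W,allow_pickle=True)
```

```text
6.9833 [ 0.4147 -0.0876  0.2698] [-0.0006  0.5562  0.8311 -0.0001] [ 0.6914  0.1208 -2.5015] 0.29420399960864024
weight_top [([444.7, 148.0], 0.86, array([0.5294, 0.0044, 0.05  ]))]
staple_zone [([470.0, 155.6], 0.76, array([0.5293, 0.0044, 0.09  ]))]
hook_foot [([459.4, 316.1], 0.15, array([ 0.5644, -0.1026,  0.1288]))]
```

View pics/d.png

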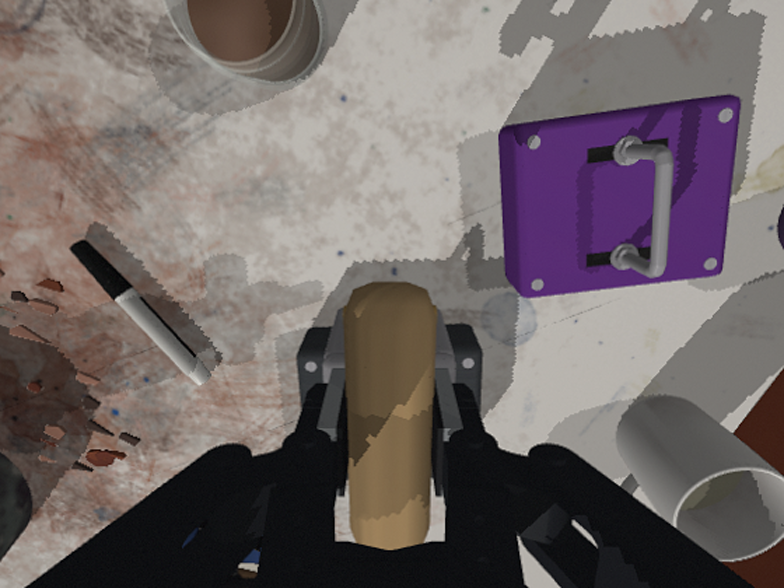

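The camera looks backwards under the hand, so the weight is hidden behind the hand. Only the purple look-alike shows, upper right. I'm moving to the far side so that the staple lies in front of the camera.

servo_tool:
  series:
    - {"claw":15,"xyz":[-15,0,0],"turn":0}
    - {"claw":15,"xyz":[-26,0,0],"turn":0}
    - {"claw":15,"xyz":[-26,0,0],"turn":0}
    - {"claw":15,"xyz":[-26,0,0],"turn":0}
    - {"claw":15,"xyz":[-26,0,0],"turn":0}
    - {"claw":15,"xyz":[-26,0,0],"turn":0}
    - {"claw":15,"xyz":[-26,0,0],"turn":0}
    - {"claw":15,"xyz":[0,0,0],"turn":0}
    - {"claw":15,"xyz":[0,0,0],"turn":0}
    - {"claw":15,"xyz":[0,0,0],"turn":0}
    - {"claw":15,"xyz":[0,0,0],"turn":0}

```text
time_s: 8.05
position: [0.4797, -0.2451, 0.27]
ee_rot: [-0.001, 0.556, 0.831, 0.0]
ft_force: [-0.7, 0.4, -2.7]
width: 0.29
grip_force: 59.5
```

Run:
```python
from h import *
np.set_printoptions(precision=4,suppress=True)
W=cam("wrist"); s=observe(); print(s["time_s"],s["position"],s["ee_rot"],s["ft_force"],s["width"])
for t,z in(("weight_top",.05),("staple_zone",.09)):
    print(t,[(d["xy"],d["confidence"],atz(W,d["xy"],z)) for d in pinpoint(t,W)])
save(W,"e.png",None,1.4)
np.save("W_e.npy",W,allow_pickle=True)
```

```text
8.1 [ 0.4797 -0.2451  0.2702] [-0.0006  0.5557  0.8314  0.0001] [-0.1263  0.0523 -2.5061] 0.2980100908305625
weight_top [([278.8, 126.7], 0.87, array([ 0.4563, -0.1902,  0.05  ]))]
staple_zone [([278.1, 128.0], 0.63, array([ 0.455 , -0.1883,  0.09  ]))]
```

View pics/e.png

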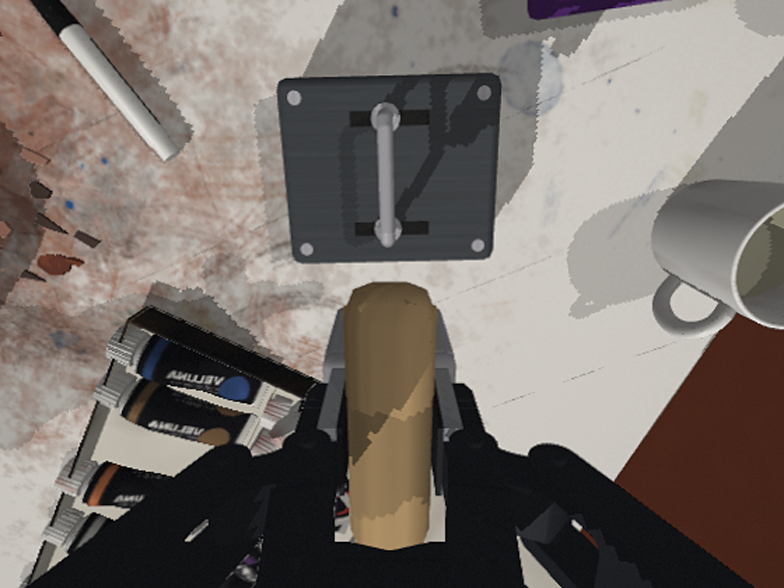

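The dark weight is in clear view. Its bar runs from px (386,112) to (388,240) in the 1.4x picture, almost parallel to the grip. I'll fit the bar and the bolts and compare them with the hook.

Run:
```python
from h import *
np.set_printoptions(precision=2,suppress=True)
W=np.load("W_e.npy",allow_pickle=True).item(); s=observe()
q=s["ee_rot"];Rt=R.from_quat([q[1],q[2],q[3],q[0]]).as_matrix();P=np.array(s["position"])
tool=lambda xy,z:(Rt.T@(atz(W,xy,z)-P))*1e3
g=cv2.cvtColor(W["color"],cv2.COLOR_RGB2GRAY).astype(float)
for r in range(94,160,6):
    row=g[r-1:r+2,262:292].mean(0); m=row>100; c=262+np.flatnonzero(m); w=row[m]-60
    if len(c): x=(c*w).sum()/w.sum(); print(r,c.min(),c.max(),round(x,2),tool([x,r],.0925))
for b in[(293,97),(484,93),(307,250),(478,246)]: print("bolt",tool(np.array(b)/1.4,.05))
# grip / jaws edges
for r in(215,235,250,265):
    row=g[r-1:r+2].mean(0); d=np.diff(row); i=np.argsort(-abs(d[215:345]))[:6]+215; print(r,sorted((int(k),round(d[k])) for k in i))
print(tool([278,220],s["position"][2]-.054), P-0)
```

```text
94 270 279 274.13 [ 85.38  -3.96 177.96]
100 269 279 273.89 [ 81.42  -4.15 177.96]
106 270 279 274.27 [ 77.42  -3.91 177.95]
112 270 279 274.36 [ 73.36  -3.86 177.95]
118 270 279 274.44 [ 69.26  -3.82 177.95]
124 270 279 274.5 [ 65.11  -3.8  177.95]
130 271 280 275.09 [ 60.91  -3.38 177.95]
136 271 280 275.14 [ 56.67  -3.36 177.95]
142 271 280 275.22 [ 52.37  -3.32 177.94]
148 271 280 275.32 [ 48.02  -3.26 177.94]
154 271 280 275.41 [ 43.62  -3.21 177.94]
bolt [104.27 -56.27 220.47]
bolt [106.27  52.62 220.45]
bolt [ 15.07 -53.56 220.44]
bolt [ 17.63  54.74 220.42]
215 [(247, -39), (248, -67), (249, -19), (306, 12), (307, 66), (308, 42)]
235 [(235, -24), (236, -64), (237, -38), (317, 35), (318, 57), (319, 23)]
250 [(226, 7), (231, -34), (232, -59), (233, -12), (322, 61), (323, 53)]
265 [(215, 29), (229, -25), (235, -24), (236, -34), (324, 48), (325, 61)]
[37.28 -1.04 54.01] [ 0.48 -0.25  0.27]
```

servo_tool:
  series:
    - {"claw":15,"xyz":[10,-1,0],"turn":0}
    - {"claw":15,"xyz":[15,-1,0],"turn":0}
    - {"claw":15,"xyz":[15,-1,0],"turn":0}
    - {"claw":15,"xyz":[14,-1,0],"turn":0}
    - {"claw":15,"xyz":[7,-0.9,0],"turn":-1.2}
    - {"claw":15,"xyz":[0,0,7],"turn":0}
    - {"claw":15,"xyz":[0,0,10],"turn":0}
    - {"claw":15,"xyz":[0,0,8],"turn":0}
    - {"claw":15,"xyz":[0,0,0],"turn":0}
    - {"claw":15,"xyz":[0,0,0],"turn":0}
    - {"claw":15,"xyz":[0,0,0],"turn":0}
    - {"claw":15,"xyz":[0,0,0],"turn":0}

```text
time_s: 9.2
position: [0.4528, -0.1922, 0.2456]
ee_rot: [0.0, 0.548, 0.837, 0.0]
ft_force: [0.1, 0.5, -4.0]
width: 0.291
grip_force: 59.5
```

servo_tool:
  series:
    - {"claw":15,"xyz":[0,0,3],"turn":0}
    - {"claw":15,"xyz":[0,0,3],"turn":0}
    - {"claw":15,"xyz":[0,0,2],"turn":0}
    - {"claw":15,"xyz":[0,0,2],"turn":0}
    - {"claw":15,"xyz":[0,0,2],"turn":0}
    - {"claw":15,"xyz":[0,0,1],"turn":0}
    - {"claw":15,"xyz":[0,0,0],"turn":0}

```text
time_s: 9.78
position: [0.4522, -0.1916, 0.2321]
ee_rot: [-0.0, 0.547, 0.837, -0.0]
ft_force: [0.1, 0.3, -2.2]
width: 0.292
grip_force: 59.5
```

servo_tool:
  series:
    - {"claw":15,"xyz":[0,0,2],"turn":0}
    - {"claw":15,"xyz":[0,0,2],"turn":0}
    - {"claw":15,"xyz":[0,0,2],"turn":0}
    - {"claw":15,"xyz":[0,0,0],"turn":0}
    - {"claw":15,"xyz":[0,0,0],"turn":0}

```text
time_s: 10.2
position: [0.4525, -0.1919, 0.2267]
ee_rot: [0.0, 0.547, 0.837, -0.0]
ft_force: [-0.4, 1.0, -1.6]
width: 0.296
grip_force: 59.8
```

servo_tool:
  series:
    - {"claw":15,"xyz":[0,0,1.5],"turn":0}
    - {"claw":15,"xyz":[0,0,1.5],"turn":0}
    - {"claw":15,"xyz":[0,0,0],"turn":0}
    - {"claw":15,"xyz":[0,0,0],"turn":0}

```text
time_s: 10.53
position: [0.4525, -0.1918, 0.2236]
ee_rot: [0.0, 0.547, 0.837, -0.0]
ft_force: [-1.6, 0.1, -0.1]
width: 0.292
grip_force: 59.9
```

servo_tool:
  series:
    - {"claw":15,"xyz":[0,0,1.5],"turn":0}
    - {"claw":15,"xyz":[0,0,1.5],"turn":0}
    - {"claw":15,"xyz":[0,0,1],"turn":0}
    - {"claw":15,"xyz":[0,0,0],"turn":0}
    - {"claw":15,"xyz":[0,0,0],"turn":0}

```text
time_s: 10.95
position: [0.4526, -0.1919, 0.2197]
ee_rot: [0.0, 0.547, 0.837, 0.0]
ft_force: [0.6, 0.2, 1.1]
width: 0.297
grip_force: 60.0
```

servo_tool:
  series:
    - {"claw":15,"xyz":[0,0,1.5],"turn":0}
    - {"claw":15,"xyz":[0,0,1.5],"turn":0}
    - {"claw":15,"xyz":[0,0,0],"turn":0}
    - {"claw":15,"xyz":[0,0,0],"turn":0}

```text
time_s: 11.28
position: [0.4522, -0.1919, 0.2164]
ee_rot: [-0.0, 0.547, 0.837, -0.0]
ft_force: [0.2, -0.4, 1.5]
width: 0.296
grip_force: 60.1
```

servo_tool:
  series:
    - {"claw":15,"xyz":[0,0,1.5],"turn":0}
    - {"claw":15,"xyz":[0,0,1.5],"turn":0}
    - {"claw":15,"xyz":[0,0,0],"turn":0}
    - {"claw":15,"xyz":[0,0,0],"turn":0}

```text
time_s: 11.62
position: [0.452, -0.1918, 0.2132]
ee_rot: [-0.0, 0.547, 0.837, -0.0]
ft_force: [0.2, -0.6, 0.8]
width: 0.291
grip_force: 60.0
```

servo_tool:
  series:
    - {"claw":15,"xyz":[0,0,1.5],"turn":0}
    - {"claw":15,"xyz":[0,0,1.5],"turn":0}
    - {"claw":15,"xyz":[0,0,0],"turn":0}
    - {"claw":15,"xyz":[0,0,0],"turn":0}

```text
time_s: 11.95
position: [0.452, -0.1917, 0.2102]
ee_rot: [-0.0, 0.547, 0.837, -0.0]
ft_force: [-1.0, -1.1, 1.0]
width: 0.298
grip_force: 60.0
```

servo_tool:
  series:
    - {"claw":15,"xyz":[0,0,1.5],"turn":0}
    - {"claw":15,"xyz":[0,0,1.5],"turn":0}
    - {"claw":15,"xyz":[0,0,0],"turn":0}
    - {"claw":15,"xyz":[0,0,0],"turn":0}

```text
time_s: 12.28
position: [0.452, -0.1917, 0.2071]
ee_rot: [-0.0, 0.547, 0.837, -0.0]
ft_force: [-2.3, -1.0, 0.3]
width: 0.295
grip_force: 60.0
```

servo_tool:
  series:
    - {"claw":15,"xyz":[0,0,1.5],"turn":0}
    - {"claw":15,"xyz":[0,0,1.5],"turn":0}
    - {"claw":15,"xyz":[0,0,0],"turn":0}
    - {"claw":15,"xyz":[0,0,0],"turn":0}

```text
time_s: 12.62
position: [0.4516, -0.1913, 0.2034]
ee_rot: [-0.001, 0.548, 0.837, 0.0]
ft_force: [-0.2, 0.7, -2.2]
width: 0.293
grip_force: 61.0
```

The force has dropped back to hanging weight alone, so the bar has passed the gate. Now down to the feet.

servo_tool:
  series:
    - {"claw":15,"xyz":[0,0,2],"turn":0}
    - {"claw":15,"xyz":[0,0,2],"turn":0}
    - {"claw":15,"xyz":[0,0,2],"turn":0}
    - {"claw":15,"xyz":[0,0,2],"turn":0}
    - {"claw":15,"xyz":[0,0,1],"turn":0}
    - {"claw":15,"xyz":[0,0,0],"turn":0}
    - {"claw":15,"xyz":[0,0,0],"turn":0}

```text
time_s: 13.2
position: [0.4524, -0.1917, 0.1954]
ee_rot: [-0.0, 0.547, 0.837, 0.0]
ft_force: [0.1, 0.5, -2.7]
width: 0.298
grip_force: 61.0
```

servo_tool:
  series:
    - {"claw":15,"xyz":[0,0,1],"turn":0}
    - {"claw":15,"xyz":[0,0,1],"turn":0}
    - {"claw":15,"xyz":[0,0,0],"turn":0}
    - {"claw":15,"xyz":[0,0,0],"turn":0}

```text
time_s: 13.53
position: [0.4523, -0.1918, 0.1934]
ee_rot: [-0.0, 0.547, 0.837, -0.0]
ft_force: [-0.7, -0.4, -1.8]
width: 0.297
grip_force: 61.0
```

servo_tool:
  series:
    - {"claw":15,"xyz":[0,0,1],"turn":0}
    - {"claw":15,"xyz":[0,0,0],"turn":0}
    - {"claw":15,"xyz":[0,0,0],"turn":0}

```text
time_s: 13.78
position: [0.4523, -0.1917, 0.1924]
ee_rot: [-0.0, 0.547, 0.837, -0.0]
ft_force: [0.1, 0.9, -3.4]
width: 0.293
grip_force: 61.0
```

servo_tool:
  series:
    - {"claw":15,"xyz":[0,0,1],"turn":0}
    - {"claw":15,"xyz":[0,0,0],"turn":0}
    - {"claw":15,"xyz":[0,0,0],"turn":0}

```text
time_s: 14.03
position: [0.4523, -0.1918, 0.1914]
ee_rot: [-0.0, 0.547, 0.837, -0.0]
ft_force: [0.2, -0.2, -2.6]
width: 0.296
grip_force: 61.1
```

servo_tool:
  series:
    - {"claw":15,"xyz":[0,0,1],"turn":0}
    - {"claw":15,"xyz":[0,0,0],"turn":0}
    - {"claw":15,"xyz":[0,0,0],"turn":0}

```text
time_s: 14.28
position: [0.4525, -0.1919, 0.1913]
ee_rot: [0.0, 0.547, 0.837, -0.0]
ft_force: [-2.3, -0.7, 5.8]
width: 0.294
grip_force: 62.0
```

Feet on the weight (8 N, z 0.1913). Hold a moment, then tug up gently.

servo_tool:
  series:
    - {"claw":15,"xyz":[0,0,0],"turn":0}
    - {"claw":15,"xyz":[0,0,-3],"turn":0}
    - {"claw":15,"xyz":[0,0,-4],"turn":0}
    - {"claw":15,"xyz":[0,0,-4],"turn":0}
    - {"claw":15,"xyz":[0,0,-4],"turn":0}
    - {"claw":15,"xyz":[0,0,-3],"turn":0}
    - {"claw":15,"xyz":[0,0,-2],"turn":0}
    - {"claw":15,"xyz":[0,0,-1],"turn":0}
    - {"claw":15,"xyz":[0,0,0],"turn":0}
    - {"claw":15,"xyz":[0,0,0],"turn":0}

```text
time_s: 15.12
position: [0.4523, -0.1917, 0.2114]
ee_rot: [-0.0, 0.547, 0.837, -0.0]
ft_force: [0.3, 0.1, -2.9]
width: 0.299
grip_force: 61.1
```

servo_tool:
  series:
    - {"claw":15,"xyz":[0,0,-1],"turn":0}
    - {"claw":15,"xyz":[0,0,-1],"turn":0}
    - {"claw":15,"xyz":[0,0,0],"turn":0}
    - {"claw":15,"xyz":[0,0,0],"turn":0}

```text
time_s: 15.45
position: [0.4524, -0.1918, 0.2135]
ee_rot: [0.0, 0.547, 0.837, 0.0]
ft_force: [-1.0, 0.8, -2.8]
width: 0.295
grip_force: 61.1
```

servo_tool:
  series:
    - {"claw":15,"xyz":[0,0,-1],"turn":0}
    - {"claw":15,"xyz":[0,0,0],"turn":0}
    - {"claw":15,"xyz":[0,0,0],"turn":0}

```text
time_s: 15.7
position: [0.4524, -0.1918, 0.2145]
ee_rot: [0.0, 0.547, 0.837, 0.0]
ft_force: [-0.3, 0.6, -2.6]
width: 0.295
grip_force: 61.1
```

servo_tool:
  series:
    - {"claw":15,"xyz":[0,0,-1],"turn":0}
    - {"claw":15,"xyz":[0,0,0],"turn":0}
    - {"claw":15,"xyz":[0,0,0],"turn":0}

```text
time_s: 15.95
position: [0.4522, -0.1917, 0.2154]
ee_rot: [-0.0, 0.547, 0.837, -0.0]
ft_force: [-0.3, 0.2, -2.2]
width: 0.295
grip_force: 60.8
```

servo_tool:
  series:
    - {"claw":15,"xyz":[0,0,-0.7],"turn":0}
    - {"claw":15,"xyz":[0,0,0],"turn":0}
    - {"claw":15,"xyz":[0,0,0],"turn":0}

```text
time_s: 16.2
position: [0.4521, -0.1916, 0.2156]
ee_rot: [-0.0, 0.547, 0.837, -0.0]
ft_force: [1.4, 0.2, -8.5]
width: 0.294
grip_force: 60.3
```

servo_tool:
  series:
    - {"claw":15,"xyz":[0,0,-0.5],"turn":0}
    - {"claw":15,"xyz":[0,0,0],"turn":0}
    - {"claw":15,"xyz":[0,0,0],"turn":0}
    - {"claw":15,"xyz":[0,0,0],"turn":0}
    - {"claw":15,"xyz":[0,0,0],"turn":0}

```text
time_s: 16.62
position: [0.4521, -0.1916, 0.2159]
ee_rot: [-0.0, 0.547, 0.837, 0.0]
ft_force: [2.3, -1.2, -15.6]
width: 0.293
grip_force: 59.6
```

servo_tool:
  series:
    - {"claw":15,"xyz":[0,0,3],"turn":0}
    - {"claw":15,"xyz":[0,0,4],"turn":0}
    - {"claw":15,"xyz":[0,0,4],"turn":0}
    - {"claw":15,"xyz":[0,0,4],"turn":0}
    - {"claw":15,"xyz":[0,0,4],"turn":0}
    - {"claw":15,"xyz":[0,0,3],"turn":0}
    - {"claw":15,"xyz":[0,0,2],"turn":0}
    - {"claw":15,"xyz":[0,0,0],"turn":0}
    - {"claw":15,"xyz":[0,0,0],"turn":0}

```text
time_s: 17.37
position: [0.4523, -0.1917, 0.1925]
ee_rot: [-0.0, 0.547, 0.837, -0.0]
ft_force: [0.4, -0.4, -2.4]
width: 0.29
grip_force: 61.2
```

servo_tool:
  series:
    - {"claw":15,"xyz":[0,0,1],"turn":0}
    - {"claw":15,"xyz":[0,0,0],"turn":0}
    - {"claw":15,"xyz":[0,0,0],"turn":0}

```text
time_s: 17.62
position: [0.4525, -0.1918, 0.1918]
ee_rot: [0.0, 0.547, 0.837, 0.0]
ft_force: [0.1, 0.4, -1.9]
width: 0.294
grip_force: 61.2
```

servo_tool:
  series:
    - {"claw":15,"xyz":[0,0,0.8],"turn":0}
    - {"claw":15,"xyz":[0,0,0],"turn":0}
    - {"claw":15,"xyz":[0,0,0],"turn":0}

```text
time_s: 17.87
position: [0.4526, -0.1919, 0.1913]
ee_rot: [0.0, 0.547, 0.837, -0.0]
ft_force: [-0.6, 0.6, 1.0]
width: 0.291
grip_force: 61.6
```

servo_tool:
  series:
    - {"claw":28,"xyz":[0,0,0],"turn":0}
    - {"claw":32,"xyz":[0,0,0],"turn":0}
    - {"claw":38,"xyz":[0,0,0],"turn":0}
    - {"claw":50,"xyz":[0,0,0],"turn":0}
    - {"claw":65,"xyz":[0,0,0],"turn":0}
    - {"claw":70,"xyz":[0,0,0],"turn":0}
    - {"claw":70,"xyz":[0,0,0],"turn":0}
  grip_force: 20

```text
time_s: 18.45
position: [0.4524, -0.1918, 0.1909]
ee_rot: [0.0, 0.547, 0.837, 0.0]
ft_force: [-0.3, -0.2, -0.4]
width: 0.821
grip_force: 0.0
```

Run:
```python
from h import *
S,T=cam("scene"),cam("top"); s=observe(); print(s["time_s"],s["position"],s["ft_force"],s["width"])
c1=cv2.resize(S["color"][150:260,330:440],(400,400),interpolation=cv2.INTER_CUBIC)
W=cam("wrist"); c2=cv2.resize(W["color"],(533,400))
cv2.imwrite("pics/f.png",cv2.resize(np.hstack([c1,c2]),(800,343))[:,:,::-1])
```

```text
18.55 [ 0.45235843 -0.19177122  0.19086218] [ 0.19412521 -1.05125373  0.37679589] 0.8207321319305457
```

View pics/f.png

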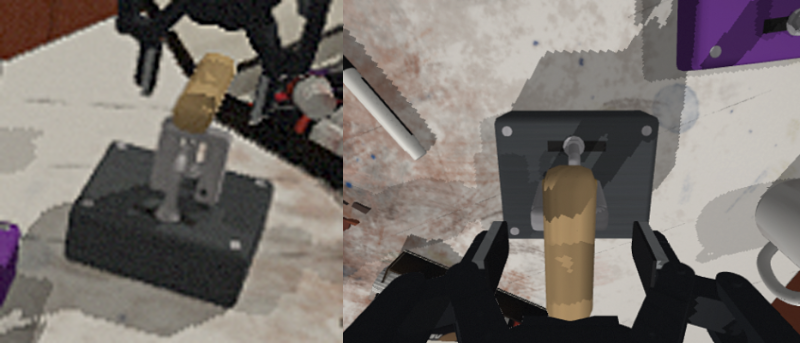

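The handle stands upright astride the staple with the fingers clear of it on both sides. I'm retreating straight up and handing in.

servo_tool:
  series:
    - {"claw":70,"xyz":[0,0,-8],"turn":0}
    - {"claw":70,"xyz":[0,0,-15],"turn":0}
    - {"claw":70,"xyz":[0,0,-20],"turn":0}
    - {"claw":70,"xyz":[0,0,-20],"turn":0}
    - {"claw":70,"xyz":[0,0,-20],"turn":0}
    - {"claw":70,"xyz":[0,0,-20],"turn":0}
    - {"claw":70,"xyz":[0,0,0],"turn":0}
    - {"claw":70,"xyz":[0,0,0],"turn":0}
    - {"claw":70,"xyz":[0,0,0],"turn":0}

```text
time_s: 19.35
position: [0.4519, -0.1915, 0.2934]
ee_rot: [-0.0, 0.547, 0.837, -0.0]
ft_force: [-0.2, 0.0, 0.4]
width: 0.82
grip_force: 0.0
```

Run:
```python
from h import *
S,T=cam("scene"),cam("top")
for t,z in(("hook_grip",.136),("hook_foot",.05)):
    for p in(S,T): print(t,[(atz(p,d["xy"],z).round(3),d["confidence"]) for d in pinpoint(t,p)])
print(close_job())
```

```text
hook_grip [(array([ 0.459, -0.198,  0.136]), 0.59)]
hook_grip [(array([ 0.453, -0.195,  0.136]), 0.9)]
hook_foot [(array([ 0.457, -0.19 ,  0.05 ]), 0.76)]
hook_foot [(array([ 0.452, -0.19 ,  0.05 ]), 0.69)]
the job is handed in; nothing more can be done
None
```

The hook is clipped over the staple on the dark weight; I tugged it up at about 13 N and it held, then set it back on its feet and let go, leaving it standing upright, and handed the job in at about 19 s (no verdict was returned).

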